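Load a tape reel on its stand

TASK

Load the tape reel onto the reel stand: take the loose spindle rod from its wooden rest by the handle, thread it through the reel's bore and lift and carry the reel on the rod, without the fingers handling the reel itself. Lower the rod into the V notches of both cheeks, so that the reel hangs between the cheeks and the rod's handle and collar stay outside them with the bare shaft about centred on the stand, and let go. Then tip the stand's wire bail over with a fingertip until it lies down across the rod at both ends; leave the bottles and the cup standing where they are.

Things in the scene. Friction and masses are not known exactly. Their poses are not given: they have to be found in the camera images.
- rod_mid (a point): Loose spindle rod, 200 mm long, 0.11 kg, lying level on the wooden rest. Point: on its axis, middle of the bare steel shaft (round, 14 mm diameter, 150 mm long). Its y axis runs along the rod: bevelled tip at y = +75 mm; dark steel collar (26 mm diameter) at y = -75 to -80 mm, then the round wooden handle (20 mm diameter) to y = -125 mm. The rod may roll about y.
- rod_handle (a point): Centre of the spindle rod's wooden handle, on the rod's axis, 102.5 mm from rod_mid towards -y of the rod; the place to grip (20 mm across, 45 mm long).
- reel_center (a point): Loose tape reel, 0.12 kg: two octagonal plywood flanges (90 mm across flats) on a cardboard core, 46 mm wide along its y axis. It stands on a flat, its through bore (38 mm diameter, along y) level, 45 mm above the table. Point: centre of the bore. The rod may enter from either side; hung on the rod, the reel's centre is 12 mm below the rod's axis.
- rest: Wooden rest, fixed to the table: base 50 x 130 mm, two posts 100 mm apart along its y axis, each 12 mm thick and 60 mm high with a V notch that holds the shaft with its axis 50 mm above the table. Origin at the centre of its underside, on the table. The rod starts with rod_mid over it, within 3 mm, and the handle free beyond its -y end.
- stand: Reel stand, fixed to the table: grey base 150 x 125 x 8 mm, two aluminium cheeks 10 mm thick at y = +47 and -47 mm (84 mm clear between), x = -58 to +40 mm, 102 mm high (111 at the bail's pivots), each with an open 90-degree V notch at x = 0, 44 mm wide at its mouth. Origin: centre of its underside, on the table; z up. The rod fits either way round.
- stand_seat (a point): Where rod_mid is when the rod is seated and centred: on the stand's axis half-way between the cheeks, 90 mm above the table, rod along the stand's y axis.
- bail (a joint): Angle (rad) of the stand's bail: a U of 6 mm wire, its 115 mm arms at y = +-59 mm outside the cheeks, hinged along the stand's y at x = -45, z = 100 mm. 0: parked, leaning 0.87 from upright towards the stand's -x. Grows as it tips over to +x: 0.87 upright, 2.44 lying on the seated shaft (closed). Light, under 1 N; past upright it falls slowly (about 2 s) shut by itself and clears the hung reel.
- bail_bar (a point): Middle of the bail's cross bar, 6 mm wire, about 118 mm long along the stand's y axis. Parked, it stands at x = -133, z = 174 mm of the stand. Push it from its -x side.
- bottle_m_center (a point): Bystander: a brown bottle with a pale yellow cap, 36 mm diameter, 80 mm high; this point half-way up.
- bottle_t2_center (a point): Bystander: a brown bottle with a white cap, 32 mm diameter, 78 mm high; this point half-way up.
- cup_center (a point): Bystander: a white mixing cup, 57 mm diameter, 48 mm high; this point half-way up.
There are look-alikes about, which are no part of the job. What is shaped like the part that bears rod_mid but orange is not meant.

How it is judged:
By the outcome, as a careful person would: the job done as asked, in the order asked, and still so for the second after the job is handed in, with the robot touching nothing.
It also fails if it takes over 61 s, if anything falls off the work surface, if the arm or the gripper's body presses on something with over 40 N, if the wrist force passes 120 N, or if a joint passes its speed limit or range.

ROBOT

A 6-joint arm with a two-finger parallel gripper is mounted at the origin on a cart in front of the work surface, level with it; the furniture and walls round the work are solid. World frame = base frame: x ahead of the robot, y to its left, z up, the work surface at z = 0. Lengths are in m, angles in rad, forces in N, time in s.
With the tool pointing down it reaches from about 0.375 to 0.75 m from the base axis. Payload 9 kg.
Tool frame: the origin (TCP) lies midway between the tips of the shut fingers; the grasp point (between the pads) lies 19 mm behind it; z points along the fingers, y is the line along which they close (so a half turn about z gives the same grasp; the last joint's range is limited). The gripper opens to 85 mm and grips with 20 to 120 N. Pads are 22 mm wide; open, the fingers measure 114 mm over their backs; the gripper's body (76 mm by 85 mm) begins 54 mm behind the grasp point. The pads swing forward as they close: fully open they stand 13 mm farther back than shut.
Start: joints at [0.916, 0.104, 0.097, 1.564, 0, 1.353], TCP at [0.254, 0.544, 0.231] pointing down, gripper open.
Joint ranges: [-2.99, 2.99], [-0.84, 1.86], [-1.1, 1.16], [-1.84, 2.11], [-1.51, 1.56], [-3.14, 3.14]. Speed limits (rad/s): [2.22, 2.22, 2.57, 3.14, 3.14, 3.14].

INTERFACE

Orientations are given as a unit quaternion [w, x, y, z].
In Python, from rig import * gives the robot as it stands.
- The arm moves only by the tool jog_arm, never from a script. Its argument "steps" is a list of rows, each an object of numbers: "wx", "wy", "wz": the turn, a rotation vector about the tool's x, y, z in units of 2 pi rad (1.0 is 2 pi rad); "tx", "ty", "tz": the shift along the tool's x, y, z in units of 80 cm (1.0 is 80 cm); "hand": the closure, from -1 (fully open) to 1 (shut). In form: [{"wx": .., "wy": .., "wz": .., "tx": .., "ty": .., "tz": .., "hand": ..}, ...]. A call has exactly 8 rows; each row is the pose to reach, as a shift and turn from the pose commanded when the call began, along the tool's axes at that moment, turning the shorter way round; what a row does not reach only later rows make up. A row lasts 1/12 s, in which the tool goes at most 41.7 mm and 7.16 degrees, less where a joint would pass 70% of its speed; a pose out of reach is approached as far as the arm can. A call with a number of a shift or a turn outside -1 to 1 is refused whole. A call with a gripper value outside its range is refused whole. The fingers move at their own pace and stop on an object; the grip force is fixed at half the most. Time passes only in rows, so rows that repeat a pose let the fingers close, or fill a call up. It gives the time, the measured TCP pose, the force, the opening and the grip force at its end, in the units of the state.
- sense(): the state, without advancing time (a new reading comes with each control period).
- grab_frame(name): name is "scene" or "side" or "wrist"; returns (picture, depth): 400x640x3 uint8, blue, green, red; 400x640 float32, m along the optical axis (not along the pixel's ray), 0 where there is no reading.
- camera_info(name): a dict with "fx", "fy", "cx", "cy" (pixels), "dist" ([k1, k2, p1, p2, k3] as OpenCV has them; the pictures are not rectified), "T" (4x4, takes a point from camera to world coordinates); the wrist camera has in their place "hand_eye" (4x4, takes a point from camera to tool coordinates, whose origin is the TCP and whose axes are the flange's). Camera axes: x right, y down, z forward; pixel columns grow to the right and rows downward; lengths in m; the calibration is good to about 2 mm. A picture is of the moment at which its call begins: read the wrist's pose just before it. camera_info takes no time and is no camera call.
- close_job(): hands the job in; it is judged then, once.
The state is a dict: "clock": time; "joint_pos": joint angles; "dq": joint speeds; "tau": joint torques, N m; "eef_pos": TCP position; "orientation": TCP orientation; "ft_force": force on the tool from outside, world axes, zero at the start; "torque": the same for the moment, N m; "width": opening from 0.0 (shut) to 1.0 (fully open); "gripper_force": force on a finger pad.
Only numpy, scipy, OpenCV 4.12 (cv2) and the standard library are available. Lean on these libraries where they do the work, as an engineer would, in place of code of your own. Each camera call takes 0.05 s, during which the arm holds its last target. There are 200 camera calls.

## Working session

There is one attempt and no reset: what is moved stays moved. The work goes in short steps, Python scripts to look and compute and a tool call to move; the robot and the scene stay as the last step left them, time stands still between calls to the robot, and variables do not carry over. Pictures are saved under pics/ and viewed, at most 10 in all, crops included, and the job is handed in when it is done.

Besides the shell and the picture viewer there is one more tool, called after "Emit:" by a JSON object that holds its "method" and its "body". jog_arm: Moves the arm, as the interface text tells. Shifts and turns lie within -1 to 1; 1 stands for 80 cm of shift or 2 pi rad of turn. Its arguments: {"type":"object","properties":{"steps":{"type":"array"}},"required":["steps"]}

```bash
ls; mkdir -p pics
cat > h.py <<'E'
from rig import *
import numpy as np, cv2, json
from scipy.spatial.transform import Rotation as R
def q2R(q): return R.from_quat([q[1],q[2],q[3],q[0]]).as_matrix()
def cam(name):
    s=sense(); c=camera_info(name); im,d=grab_frame(name)
    if name=="wrist":
        T=np.eye(4);T[:3,:3]=q2R(s["orientation"]);T[:3,3]=s["eef_pos"];T=T@np.array(c["hand_eye"])
    else: T=np.array(c["T"])
    K=np.array([[c["fx"],0,c["cx"]],[0,c["fy"],c["cy"]],[0,0,1]])
    return im,d,K,np.array(c["dist"],float),T
def cloud(d,K,dist,T):
    v,u=np.mgrid[0:400,0:640]
    p=cv2.undistortPoints(np.stack([u.ravel(),v.ravel()],1).astype(np.float64)[:,None],K,dist)[:,0]
    P=np.c_[p,np.ones(len(p))]*d.reshape(-1,1)
    return (P@T[:3,:3].T+T[:3,3]).reshape(400,640,3)
E
python3 - <<'E'
from h import *
for n in("scene","side"):
    im,d,K,D,T=cam(n); cv2.imwrite(f"pics/{n}0.png",im); np.savez(f"{n}0.npz",im=im,P=cloud(d,K,D,T),d=d,K=K,D=D,T=T); print(n,T.round(2).tolist())
print(sense())
E
```

```text
pics
scene [[0.55, -0.57, 0.61, -0.49], [-0.84, -0.39, 0.39, -0.68], [0.02, -0.73, -0.69, 1.32], [0.0, 0.0, 0.0, 1.0]]
side [[-1.0, 0.01, -0.01, 0.56], [0.01, 0.52, -0.86, 1.16], [-0.0, -0.86, -0.52, 0.84], [0.0, 0.0, 0.0, 1.0]]
{'clock': 0.1, 'joint_pos': array([ 9.16303559e-01,  1.04655621e-01,  9.65810597e-02,  1.56387326e+00,
       -3.29166461e-05,  1.35308193e+00]), 'dq': array([-7.52415618e-05, -5.29913356e-04,  1.57564748e-03,  7.36781371e-04,
       -2.96756622e-04,  7.10331728e-04]), 'tau': array([ 9.40797996e-03, -5.58205462e+01,  5.04718459e+01,  1.30348268e-02,
       -1.45902222e-04, -9.49741320e-06]), 'eef_pos': array([0.25364943, 0.54344273, 0.23060941]), 'orientation': array([-2.28284949e-04,  2.16657305e-01,  9.76247551e-01, -5.28813963e-04]), 'ft_force': array([0.39281222, 0.35834176, 0.34268453]), 'torque': array([-0.11831243, -0.01693864, -0.00664092]), 'gripper_force': 0.0, 'width': 0.9998785414957954}
```

View pics/scene0.png

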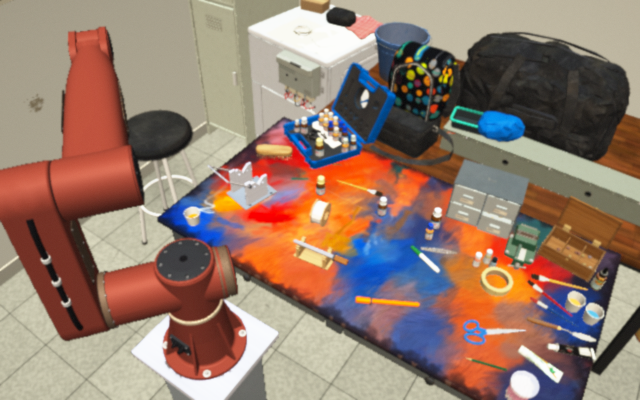

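View pics/side0.png

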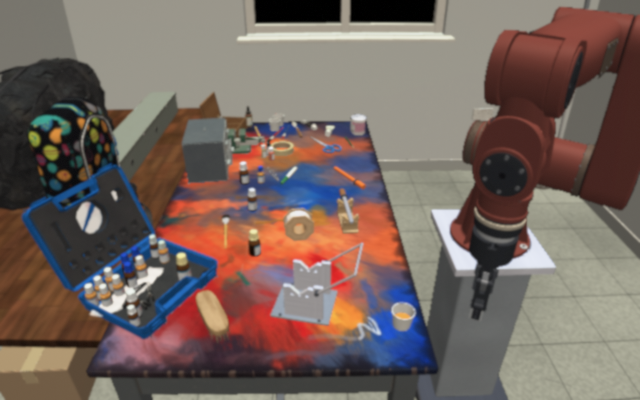

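The scene view shows the stand at about (250,185), the reel at (320,212), and the rest with rod at (317,252). In the side view the stand is at (305,295) with the bail parked towards (350,265), the reel at (298,222), the rest at (347,215), the bottles at (254,243) and (252,198), and the cup at (402,316).

Run:
```python
from h import *
S=np.load("side0.npz");C=np.load("scene0.npz")
for n,Z,pts in(("side",S,dict(bm=(254,243),bt=(252,198),cup=(402,316),reel=(298,222),rest=(347,222),stand=(305,295))),("scene",C,dict(reel=(320,212),rest=(315,258),stand=(250,190)))):
    for k,(u,v) in pts.items(): print(n,k,Z["P"][v,u].round(3))
# top-down colour map from both clouds 
W=np.zeros((600,800,3),np.uint8); zb=np.full((600,800),-1.)
x0,x1,y0,y1=.2,.8,-.05,.75
for Z in(C,S):
    P=Z["P"].reshape(-1,3);c=Z["im"].reshape(-1,3);ok=(Z["d"].ravel()>0)&(P[:,2]<.25)&(P[:,2]>.01)
    for p,cc in zip(P[ok],c[ok]):
        r=int((x1-p[0])*1000);q=int((y1-p[1])*1000)
        if 0<=r<598 and 0<=q<798 and p[2]>zb[r,q]:
            zb[r:r+2,q:q+2]=p[2];W[r:r+2,q:q+2]=cc
cv2.imwrite("pics/top.png",W)
a=cv2.resize(C["im"][150:280,170:400],None,fx=3,fy=2.3,interpolation=3);b=cv2.resize(S["im"][180:340,210:440],None,fx=3,fy=1.8,interpolation=3)
cv2.imwrite("pics/zoom.png",np.vstack([a,b[:299]]))
```

```text
side bm [0.731 0.084 0.047]
side bt [ 0.762 -0.164  0.052]
side cup [0.341 0.355 0.019]
side reel [0.602 0.01  0.07 ]
side rest [ 0.449 -0.033  0.038]
side stand [0.579 0.34  0.079]
scene reel [ 0.582 -0.022  0.074]
scene rest [ 0.445 -0.093  0.007]
scene stand [0.529 0.248 0.079]
```

View pics/top.png

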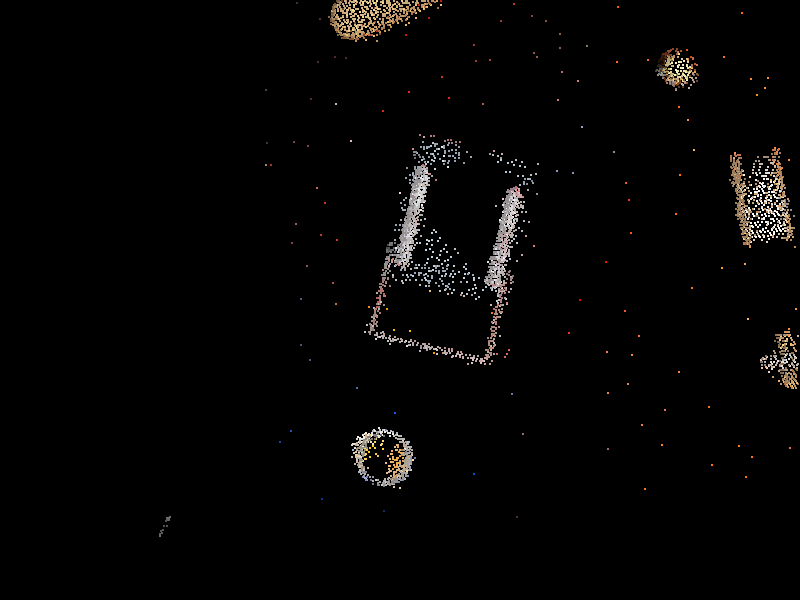

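View pics/zoom.png

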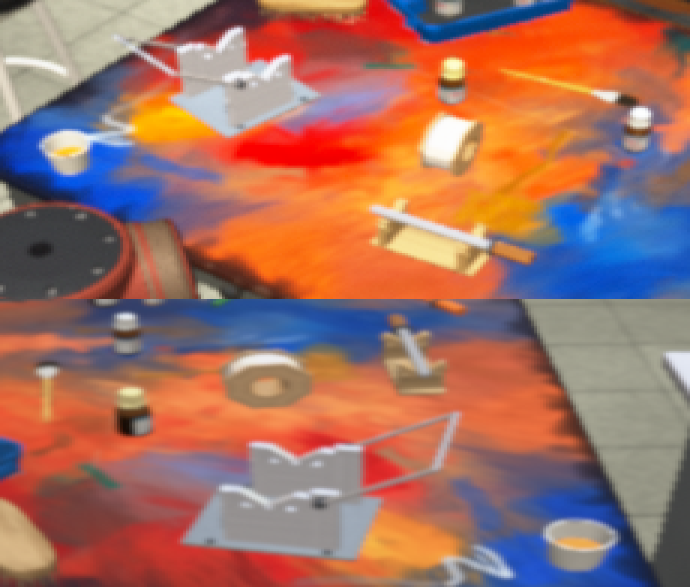

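The top map (1 mm per px, x = .8−row/1000, y = .75−col/1000) shows the cheeks at (412,215) and (503,238), the bail bar from (370,332) to (487,360), the reel at about (764,197) and the cup at (383,458). The rod handle points to −y and the tip towards the stand. Next I'll fit these coarsely.

Run:
```python
from h import *
S=np.load("side0.npz");C=np.load("scene0.npz")
P=np.vstack([Z["P"][Z["d"]>0] for Z in(C,S)])
def box(xa,xb,ya,yb,za,zb): 
    m=(P[:,0]>xa)&(P[:,0]<xb)&(P[:,1]>ya)&(P[:,1]<yb)&(P[:,2]>za)&(P[:,2]<zb); return P[m]
def line(Q,n):
    c=np.median(Q[:,:2],0)
    for _ in range(4):
        u,s,v=np.linalg.svd(Q[:,:2]-c,full_matrices=False); d=v[0]*np.sign(v[0][1] if abs(v[0][1])>.5 else v[0][0])
        r=(Q[:,:2]-c)@np.array([-d[1],d[0]]); k=abs(r)<.012; Q=Q[k]; c=Q[:,:2].mean(0)
    t=(Q[:,:2]-c)@d; lo,hi=np.percentile(t,[1,99])
    print(n,len(Q),"c",c.round(4),"yaw(deg of dir)",np.degrees(np.arctan2(d[1],d[0])).round(1),"ends",(c+lo*d).round(3),(c+hi*d).round(3),"z",np.percentile(Q[:,2],[5,50,95]).round(3))
line(box(.35,.56,-.27,.03,.048,.075),"rod")
line(box(.5,.64,.31,.37,.08,.12),"cheek+y")
line(box(.5,.64,.22,.28,.08,.12),"cheek-y")
line(box(.42,.48,.24,.4,.155,.2),"bar")
line(box(.5,.7,0.0,.03,.02,.1),"reel +y flange"); 
Q=box(.5,.7,-.08,.05,.02,.12);print("reel",Q.min(0).round(3),Q.max(0).round(3),np.percentile(Q,[2,98],axis=0).round(3))
line(box(.5,.7,-.06,-.03,.02,.1),"reel -y flange")
print(camera_info("wrist")["hand_eye"])
```

```text
rod 386 c [ 0.4465 -0.1138] yaw(deg of dir) 93.1 ends [ 0.452 -0.209] [ 0.441 -0.012] z [0.05  0.056 0.063]
cheek+y 480 c [0.5799 0.3405] yaw(deg of dir) -14.6 ends [0.534 0.353] [0.631 0.327] z [0.081 0.094 0.112]
cheek-y 444 c [0.5572 0.2487] yaw(deg of dir) -12.0 ends [0.51  0.259] [0.61  0.237] z [0.082 0.094 0.112]
bar 168 c [0.4544 0.3213] yaw(deg of dir) 77.2 ends [0.44  0.259] [0.468 0.383] z [0.168 0.176 0.181]
reel +y flange 513 c [0.5995 0.009 ] yaw(deg of dir) 8.3 ends [0.557 0.003] [0.645 0.016] z [0.024 0.062 0.089]
reel [ 0.554 -0.045  0.02 ] [0.653 0.02  0.097] [[ 0.56  -0.039  0.023]
 [ 0.647  0.017  0.091]]
reel -y flange 174 c [ 0.588  -0.0352] yaw(deg of dir) 6.9 ends [ 0.56  -0.038] [ 0.629 -0.03 ] z [0.026 0.07  0.091]
[[-1.77989053e-05 -9.53709301e-01 -3.00730060e-01  7.73399713e-02]
 [ 9.99999943e-01 -1.18746073e-04  3.17395373e-04  8.41513885e-05]
 [-3.38413433e-04 -3.00730037e-01  9.53709248e-01 -1.42636872e-01]
 [ 0.00000000e+00  0.00000000e+00  0.00000000e+00  1.00000000e+00]]
```

Add to h.py:
```python
def plan(p,xang,dq=None):
    """units of move from measured pose to TCP p, tool down with tool x at xang deg"""
    s=sense(); A=q2R(s["orientation"]); a=np.radians(xang)
    B=np.array([[np.cos(a),np.sin(a),0],[np.sin(a),-np.cos(a),0],[0,0,-1]]).astype(float)
    t=A.T@(np.array(p)-s["eef_pos"]); w=R.from_matrix(A.T@B).as_rotvec()
    print("t",s["clock"],"pos",s["eef_pos"].round(4),"xang",np.degrees(np.arctan2(A[1,0],A[0,0])).round(2),"F",s["ft_force"].round(1),"width",round(s["width"],3),"gf",round(s["gripper_force"],1))
    print("t/80cm",(t/.8).round(4),"w",(w/2/np.pi).round(4),"rows",max(np.linalg.norm(t)/.0417,np.degrees(np.linalg.norm(w))/7.16).round(1))
```

```text
(no output)
```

Emit:
{"method": "jog_arm", "body": {"steps": [{"tx": -0.28, "ty": -0.31, "tz": 0, "wz": 0.139, "hand": -1}, {"tx": -0.28, "ty": -0.31, "tz": 0, "wz": 0.139, "hand": -1}, {"tx": -0.28, "ty": -0.31, "tz": 0, "wz": 0.139, "hand": -1}, {"tx": -0.28, "ty": -0.31, "tz": 0, "wz": 0.139, "hand": -1}, {"tx": -0.28, "ty": -0.31, "tz": 0, "wz": 0.139, "hand": -1}, {"tx": -0.28, "ty": -0.31, "tz": 0, "wz": 0.139, "hand": -1}, {"tx": -0.28, "ty": -0.31, "tz": 0, "wz": 0.139, "hand": -1}, {"tx": -0.28, "ty": -0.31, "tz": 0, "wz": 0.139, "hand": -1}]}}

```text
invalid input at $.steps[0]: expected keys wx, wy, wz, tx, ty, tz, hand
```

```bash
python3 -c "
from h import *
plan([.451,-.187,.15],93)"
```

```text
t 0.1 pos [0.2536 0.5434 0.2306] xang 154.97 F [0.4 0.4 0.3] width 1.0 gf 0.0
t/80cm [-0.6098 -0.7229  0.1014] w [-2.000e-04  1.000e-04  1.722e-01] rows 18.2
```

Emit:
{"method": "jog_arm", "body": {"steps": [{"wx": 0, "wy": 0, "wz": 0.139, "tx": -0.28, "ty": -0.31, "tz": 0, "hand": -1}, {"wx": 0, "wy": 0, "wz": 0.139, "tx": -0.28, "ty": -0.31, "tz": 0, "hand": -1}, {"wx": 0, "wy": 0, "wz": 0.139, "tx": -0.28, "ty": -0.31, "tz": 0, "hand": -1}, {"wx": 0, "wy": 0, "wz": 0.139, "tx": -0.28, "ty": -0.31, "tz": 0, "hand": -1}, {"wx": 0, "wy": 0, "wz": 0.139, "tx": -0.28, "ty": -0.31, "tz": 0, "hand": -1}, {"wx": 0, "wy": 0, "wz": 0.139, "tx": -0.28, "ty": -0.31, "tz": 0, "hand": -1}, {"wx": 0, "wy": 0, "wz": 0.139, "tx": -0.28, "ty": -0.31, "tz": 0, "hand": -1}, {"wx": 0, "wy": 0, "wz": 0.139, "tx": -0.28, "ty": -0.31, "tz": 0, "hand": -1}]}}

```text
clock: 0.77
eef_pos: [0.3515, 0.2233, 0.2311]
orientation: [0.0, 0.612, 0.791, 0.0]
ft_force: [0.5, 0.7, -0.2]
width: 1.001
gripper_force: 0.0
```

```bash
python3 -c "
from h import *
plan([.451,-.187,.19],93)"
```

```text
t 0.7667 pos [0.3515 0.2233 0.2311] xang 104.5 F [ 0.5  0.7 -0.2] width 1.001 gf 0.0
t/80cm [-0.5277 -0.008   0.0513] w [ 0.     -0.      0.0319] rows 10.2
```

Emit:
{"method": "jog_arm", "body": {"steps": [{"wx": 0, "wy": 0, "wz": 0.032, "tx": -0.4, "ty": 0, "tz": 0, "hand": -1}, {"wx": 0, "wy": 0, "wz": 0.032, "tx": -0.4, "ty": 0, "tz": 0, "hand": -1}, {"wx": 0, "wy": 0, "wz": 0.032, "tx": -0.4, "ty": 0, "tz": 0, "hand": -1}, {"wx": 0, "wy": 0, "wz": 0.032, "tx": -0.4, "ty": 0, "tz": 0, "hand": -1}, {"wx": 0, "wy": 0, "wz": 0.032, "tx": -0.4, "ty": 0, "tz": 0, "hand": -1}, {"wx": 0, "wy": 0, "wz": 0.032, "tx": -0.4, "ty": 0, "tz": 0, "hand": -1}, {"wx": 0, "wy": 0, "wz": 0.032, "tx": -0.4, "ty": 0, "tz": 0, "hand": -1}, {"wx": 0, "wy": 0, "wz": 0.032, "tx": -0.4, "ty": 0, "tz": 0, "hand": -1}]}}

```text
clock: 1.43
eef_pos: [0.4342, -0.0875, 0.2309]
orientation: [0.0, 0.686, 0.727, -0.0]
ft_force: [0.5, 1.4, -0.3]
width: 1.0
gripper_force: 0.0
```

Emit:
{"method": "jog_arm", "body": {"steps": [{"wx": 0, "wy": 0, "wz": 0, "tx": -0.127, "ty": 0.018, "tz": 0.05, "hand": -0.3}, {"wx": 0, "wy": 0, "wz": 0, "tx": -0.127, "ty": 0.018, "tz": 0.05, "hand": -0.3}, {"wx": 0, "wy": 0, "wz": 0, "tx": -0.127, "ty": 0.018, "tz": 0.05, "hand": -0.3}, {"wx": 0, "wy": 0, "wz": 0, "tx": -0.127, "ty": 0.018, "tz": 0.05, "hand": -0.3}, {"wx": 0, "wy": 0, "wz": 0, "tx": -0.127, "ty": 0.018, "tz": 0.05, "hand": -0.3}, {"wx": 0, "wy": 0, "wz": 0, "tx": -0.127, "ty": 0.018, "tz": 0.05, "hand": -0.3}, {"wx": 0, "wy": 0, "wz": 0, "tx": -0.127, "ty": 0.018, "tz": 0.05, "hand": -0.3}, {"wx": 0, "wy": 0, "wz": 0, "tx": -0.127, "ty": 0.018, "tz": 0.05, "hand": -0.3}]}}

```text
clock: 2.1
eef_pos: [0.4548, -0.1839, 0.192]
orientation: [0.001, 0.685, 0.728, 0.0]
ft_force: [-0.8, -0.3, -0.4]
width: 0.651
gripper_force: 0.0
```

Run:
```python
from h import *
plan([.451,-.187,.19],93)
im,d,K,D,T=cam("wrist"); P=cloud(d,K,D,T); cv2.imwrite("pics/w1.png",im); np.savez("w1.npz",im=im,P=P,d=d)
Q=P[(d>0)]; m=(Q[:,2]>.045)&(Q[:,2]<.075)&(Q[:,1]<.02)&(Q[:,1]>-.26)&(abs(Q[:,0]-.447)<.05); Q=Q[m]
for y in np.arange(-.24,.02,.01):
    k=Q[abs(Q[:,1]-y)<.005]
    if len(k)>5: print(y.round(3),len(k),k[:,0].min().round(4),k[:,0].max().round(4),np.percentile(k[:,0],50).round(4),k[:,2].max().round(4))
```

```text
t 2.1 pos [ 0.4548 -0.1839  0.192 ] xang 93.49 F [-0.8 -0.3 -0.4] width 0.651 gf 0.0
t/80cm [-0.0035 -0.005   0.0025] w [0.0001 0.0001 0.0014] rows 0.1
-0.21 84 0.4468 0.4665 0.4556 0.0611
-0.2 206 0.4463 0.4663 0.4562 0.0614
-0.19 206 0.4448 0.4644 0.4551 0.061
-0.18 220 0.4443 0.4638 0.4541 0.0616
-0.17 214 0.4411 0.4631 0.4536 0.0619
-0.16 268 0.4399 0.4652 0.4524 0.064
-0.15 166 0.4245 0.458 0.4512 0.0594
-0.14 583 0.4224 0.478 0.4474 0.0618
-0.13 428 0.4222 0.4776 0.4529 0.0614
-0.12 180 0.4412 0.4551 0.4486 0.058
-0.11 188 0.4407 0.4545 0.4474 0.0588
-0.1 195 0.4393 0.4539 0.4468 0.0582
-0.09 196 0.4388 0.4524 0.4454 0.0583
-0.08 199 0.4373 0.4517 0.4448 0.0584
-0.07 217 0.4369 0.4511 0.4439 0.0589
-0.06 211 0.4355 0.4496 0.4427 0.0585
-0.05 284 0.4142 0.449 0.4403 0.0607
-0.04 882 0.4131 0.468 0.4396 0.0617
-0.03 209 0.414 0.4675 0.4492 0.0605
```

View pics/w1.png

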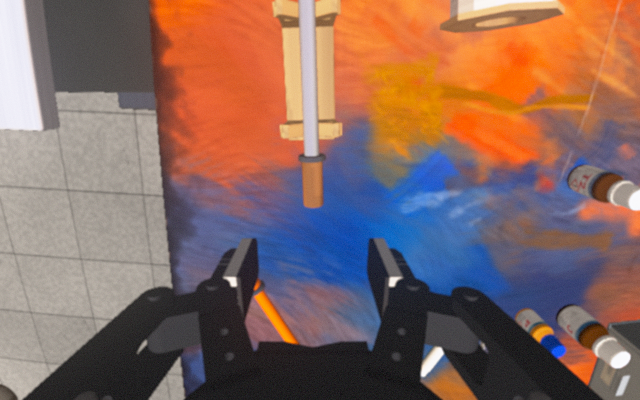

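The wrist view shows the rod on its rest, with the handle at (312,185), the collar at (312,158), and the reel at the upper right, around (505,15). The fit puts the rod direction at 95.6° and the handle centre at (.455, −.1865).

```bash
python3 -c "
from h import *
plan([.455,-.1865,.031],95.6)"
```

```text
t 2.15 pos [ 0.4548 -0.184   0.1919] xang 93.49 F [ 0.  -0.1 -0.1] width 0.652 gf 0.0
t/80cm [-3.000e-03 -1.000e-04  2.012e-01] w [ 0.0001  0.0001 -0.0058] rows 3.9
```

Emit:
{"method": "jog_arm", "body": {"steps": [{"wx": 0, "wy": 0, "wz": -0.006, "tx": -0.003, "ty": 0, "tz": 0.05, "hand": -0.3}, {"wx": 0, "wy": 0, "wz": -0.006, "tx": -0.003, "ty": 0, "tz": 0.1, "hand": -0.3}, {"wx": 0, "wy": 0, "wz": -0.006, "tx": -0.003, "ty": 0, "tz": 0.14, "hand": -0.3}, {"wx": 0, "wy": 0, "wz": -0.006, "tx": -0.003, "ty": 0, "tz": 0.175, "hand": -0.3}, {"wx": 0, "wy": 0, "wz": -0.006, "tx": -0.003, "ty": 0, "tz": 0.195, "hand": -0.3}, {"wx": 0, "wy": 0, "wz": -0.006, "tx": -0.003, "ty": 0, "tz": 0.201, "hand": -0.3}, {"wx": 0, "wy": 0, "wz": -0.006, "tx": -0.003, "ty": 0, "tz": 0.201, "hand": -0.3}, {"wx": 0, "wy": 0, "wz": -0.006, "tx": -0.003, "ty": 0, "tz": 0.201, "hand": 0.3}]}}

```text
clock: 2.82
eef_pos: [0.4553, -0.1872, 0.0318]
orientation: [0.001, 0.672, 0.741, 0.0]
ft_force: [0.4, -0.5, 0.4]
width: 0.526
gripper_force: 0.0
```

Emit:
{"method": "jog_arm", "body": {"steps": [{"wx": 0, "wy": 0, "wz": 0, "tx": 0, "ty": 0, "tz": 0, "hand": 1}, {"wx": 0, "wy": 0, "wz": 0, "tx": 0, "ty": 0, "tz": 0, "hand": 1}, {"wx": 0, "wy": 0, "wz": 0, "tx": 0, "ty": 0, "tz": 0, "hand": 1}, {"wx": 0, "wy": 0, "wz": 0, "tx": 0, "ty": 0, "tz": 0, "hand": 1}, {"wx": 0, "wy": 0, "wz": 0, "tx": 0, "ty": 0, "tz": 0, "hand": 1}, {"wx": 0, "wy": 0, "wz": 0, "tx": 0, "ty": 0, "tz": 0, "hand": 1}, {"wx": 0, "wy": 0, "wz": 0, "tx": 0, "ty": 0, "tz": 0, "hand": 1}, {"wx": 0, "wy": 0, "wz": 0, "tx": 0, "ty": 0, "tz": 0, "hand": 1}]}}

```text
clock: 3.48
eef_pos: [0.4553, -0.1877, 0.0312]
orientation: [0.001, 0.672, 0.741, 0.0]
ft_force: [1.0, -3.3, 5.4]
width: 0.213
gripper_force: 58.8
```

Run:
```python
from h import *
plan([.455,-.1865,.12],95.6)
# reel fit from first clouds + w1
S=np.load("side0.npz");C=np.load("scene0.npz");W=np.load("w1.npz")
for n,Z in(("side",S),("scene",C),("w",W)):
    P=Z["P"];m=(Z["d"]>0)&(abs(P[...,0]-.6)<.07)&(abs(P[...,1]+.012)<.06)&(P[...,2]>.02)&(P[...,2]<.13);Q=P[m]
    if len(Q)<30: print(n,len(Q));continue
    for a in (94,96,98,100):
        y=np.array([np.cos(np.radians(a)),np.sin(np.radians(a))]);x=np.array([y[1],-y[0]])
        print(n,a,len(Q),"along",np.percentile(Q[:,:2]@y,[1,3,97,99]).round(4),"across",np.percentile(Q[:,:2]@x,[1,3,97,99]).round(4))
    # flange outer faces: fit by histogram sharpness
```

```text
t 3.4833 pos [ 0.4553 -0.1877  0.0312] xang 95.56 F [ 1.  -3.3  5.4] width 0.213 gf 58.8
t/80cm [ 1.40e-03 -1.00e-04 -1.11e-01] w [ 0.0002  0.0002 -0.0001] rows 2.1
side 94 718 along [-0.0799 -0.0766 -0.0268 -0.0256] across [0.556  0.559  0.6435 0.647 ]
side 96 718 along [-0.0999 -0.0967 -0.0485 -0.0476] across [0.5545 0.5573 0.6412 0.6442]
side 98 718 along [-0.1199 -0.1173 -0.0701 -0.069 ] across [0.5522 0.5549 0.6388 0.6411]
side 100 718 along [-0.1406 -0.1383 -0.0908 -0.0897] across [0.5489 0.5516 0.6357 0.6369]
scene 94 415 along [-0.0804 -0.0792 -0.0328 -0.0304] across [0.5553 0.5568 0.6364 0.6471]
scene 96 415 along [-0.0999 -0.0992 -0.0534 -0.0515] across [0.5532 0.555  0.6335 0.6445]
scene 98 415 along [-0.1196 -0.119  -0.0738 -0.072 ] across [0.5495 0.5521 0.6298 0.6408]
scene 100 415 along [-0.1399 -0.1393 -0.0937 -0.0919] across [0.5454 0.5477 0.6253 0.6365]
w 94 2934 along [-0.0797 -0.0793 -0.0652 -0.0624] across [0.5581 0.5587 0.6408 0.6454]
w 96 2934 along [-0.0993 -0.099  -0.0849 -0.082 ] across [0.5551 0.5556 0.6378 0.6425]
w 98 2934 along [-0.1189 -0.1187 -0.1044 -0.1016] across [0.5513 0.5519 0.6341 0.6388]
w 100 2934 along [-0.14   -0.1398 -0.1238 -0.1209] across [0.5469 0.5475 0.6296 0.6344]
```

Emit:
{"method": "jog_arm", "body": {"steps": [{"wx": 0, "wy": 0, "wz": 0, "tx": 0, "ty": 0, "tz": -0.02, "hand": 1}, {"wx": 0, "wy": 0, "wz": 0, "tx": 0, "ty": 0, "tz": -0.05, "hand": 1}, {"wx": 0, "wy": 0, "wz": 0, "tx": 0, "ty": 0, "tz": -0.09, "hand": 1}, {"wx": 0, "wy": 0, "wz": -0.003, "tx": -0.02, "ty": 0.03, "tz": -0.11, "hand": 1}, {"wx": 0, "wy": 0, "wz": -0.007, "tx": -0.04, "ty": 0.075, "tz": -0.111, "hand": 1}, {"wx": 0, "wy": 0, "wz": -0.007, "tx": -0.055, "ty": 0.12, "tz": -0.111, "hand": 1}, {"wx": 0, "wy": 0, "wz": -0.007, "tx": -0.07, "ty": 0.165, "tz": -0.111, "hand": 1}, {"wx": 0, "wy": 0, "wz": -0.007, "tx": -0.077, "ty": 0.205, "tz": -0.111, "hand": 1}]}}

```text
clock: 4.15
eef_pos: [0.6253, -0.2332, 0.118]
orientation: [-0.001, 0.656, 0.755, -0.0]
ft_force: [-0.2, -1.1, -0.1]
width: 0.209
gripper_force: 58.8
```

Emit:
{"method": "jog_arm", "body": {"steps": [{"wx": 0, "wy": 0, "wz": 0, "tx": 0, "ty": 0.008, "tz": 0, "hand": 1}, {"wx": 0, "wy": 0, "wz": 0, "tx": 0, "ty": 0.013, "tz": 0, "hand": 1}, {"wx": 0, "wy": 0, "wz": 0, "tx": 0, "ty": 0.013, "tz": 0, "hand": 1}, {"wx": 0, "wy": 0, "wz": 0, "tx": 0, "ty": 0.013, "tz": 0, "hand": 1}, {"wx": 0, "wy": 0, "wz": 0, "tx": 0, "ty": 0.013, "tz": 0, "hand": 1}, {"wx": 0, "wy": 0, "wz": 0, "tx": 0, "ty": 0.013, "tz": 0, "hand": 1}, {"wx": 0, "wy": 0, "wz": 0, "tx": 0, "ty": 0.013, "tz": 0, "hand": 1}, {"wx": 0, "wy": 0, "wz": 0, "tx": 0, "ty": 0.013, "tz": 0, "hand": 1}]}}

```text
clock: 4.82
eef_pos: [0.6339, -0.2311, 0.1198]
orientation: [0.0, 0.656, 0.755, 0.0]
ft_force: [0.8, -0.2, -1.6]
width: 0.212
gripper_force: 58.9
```

```bash
cat >> h.py <<'E'
def rodfit(d,P,hx=None):
    """rod surface in tool frame via wrist cloud: print top-line along tool x"""
    s=sense();A=q2R(s["orientation"]);L=(P-s["eef_pos"])@A
    m=(d>0)&(abs(L[...,1])<.03)&(L[...,2]>-.045)&(L[...,2]<.02)&(L[...,0]>.0)&(L[...,0]<.19)
    Q=L[m]
    for x in np.arange(.02,.19,.02):
        k=Q[abs(Q[:,0]-x)<.005]
        if len(k)>5: print("x",x.round(2),len(k),"ymid",((k[:,1].min()+k[:,1].max())/2).round(4),"w",np.ptp(k[:,1]).round(4),"ztop",np.percentile(k[:,2],3).round(4))
    print("tip",Q[:,0].max() if len(Q) else None)
E
python3 - <<'E'
from h import *
plan([.6345,-.232,.12],98)
im,d,K,D,T=cam("wrist"); P=cloud(d,K,D,T); cv2.imwrite("pics/w2.png",im); np.savez("w2.npz",im=im,P=P,d=d)
rodfit(d,P)
m=(d>0)&(abs(P[...,0]-.6)<.07)&(abs(P[...,1]+.012)<.06)&(P[...,2]>.005)&(P[...,2]<.11);Q=P[m]
a=np.radians(98);y=np.array([np.cos(a),np.sin(a)]);x=np.array([y[1],-y[0]])
print(len(Q),np.percentile(Q[:,:2]@y,[1,3,50,97,99]).round(4),np.percentile(Q[:,:2]@x,[1,3,97,99]).round(4),Q[:,2].max())
E
```

```text
t 4.8167 pos [ 0.6339 -0.2311  0.1198] xang 98.08 F [ 0.8 -0.2 -1.6] width 0.212 gf 58.9
t/80cm [-0.0012  0.0007 -0.0003] w [0.0001 0.     0.0002] rows 0.0
x 0.02 835 ymid -0.0003 w 0.0248 ztop -0.0301
x 0.04 770 ymid -0.0003 w 0.014 ztop -0.0248
x 0.06 869 ymid -0.0004 w 0.0136 ztop -0.0247
x 0.08 1006 ymid -0.0004 w 0.0138 ztop -0.0248
x 0.1 1149 ymid -0.0004 w 0.014 ztop -0.0247
tip 0.11085119725269678Traceback (most recent call last):
  File "<stdin>", line 7, in <module>
    return _quantile_unchecked(
        a, q, axis, out, overwrite_input, method, keepdims, weights)
    return _ureduce(a,
                    func=_quantile_ureduce_func,
    ...<5 lines>...
                    overwrite_input=overwrite_input,
                    method=method)
    r = func(a, **kwargs)
    result = _quantile(arr,
                       quantiles=q,
    ...<2 lines>...
                       out=out,
                       weights=wgt)
    slices_having_nans = np.isnan(arr[-1, ...])
                                  ~~~^^^^^^^^^
IndexError: index -1 is out of bounds for axis 0 with size 0
```

View pics/w2.png

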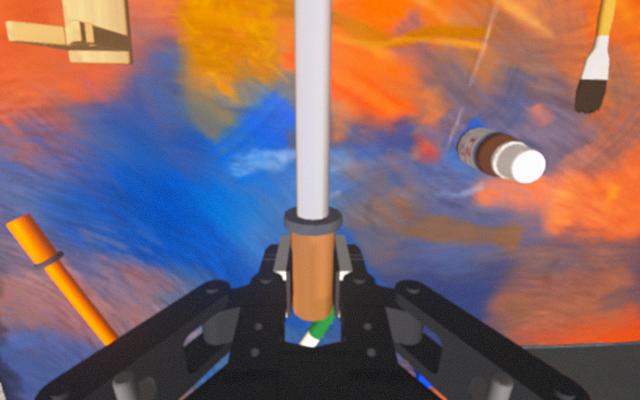

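The rod is held straight, with the collar at (313,218), the shaft vertical in the picture and no droop. The bottle at (510,160) is clear. Now I lower it to bore height and insert.

Emit:
{"method": "jog_arm", "body": {"steps": [{"wx": 0, "wy": 0, "wz": 0, "tx": 0, "ty": 0, "tz": 0.04, "hand": 1}, {"wx": 0, "wy": 0, "wz": 0, "tx": 0, "ty": 0, "tz": 0.08, "hand": 1}, {"wx": 0, "wy": 0, "wz": 0, "tx": 0, "ty": 0, "tz": 0.11, "hand": 1}, {"wx": 0, "wy": 0, "wz": 0, "tx": 0, "ty": 0, "tz": 0.116, "hand": 1}, {"wx": 0, "wy": 0, "wz": 0, "tx": 0, "ty": 0, "tz": 0.116, "hand": 1}, {"wx": 0, "wy": 0, "wz": 0, "tx": 0.01, "ty": 0, "tz": 0.116, "hand": 1}, {"wx": 0, "wy": 0, "wz": 0, "tx": 0.025, "ty": 0, "tz": 0.116, "hand": 1}, {"wx": 0, "wy": 0, "wz": 0, "tx": 0.04, "ty": 0, "tz": 0.116, "hand": 1}]}}

```text
clock: 5.53
eef_pos: [0.6308, -0.1988, 0.0288]
orientation: [0.001, 0.656, 0.755, 0.0]
ft_force: [0.5, 0.1, -0.7]
width: 0.213
gripper_force: 59.0
```

Run:
```python
from h import *
plan([.6184,-.114,.0272],98)
im,d,K,D,T=cam("scene"); b=cv2.resize(im[180:300,260:420],None,fx=4,fy=4,interpolation=3); cv2.imwrite("pics/s2.png",b)
```

```text
t 5.5333 pos [ 0.6308 -0.1988  0.0288] xang 98.08 F [ 0.5  0.1 -0.7] width 0.213 gf 59.0
t/80cm [ 0.1072 -0.0004  0.0019] w [0.0004 0.0003 0.0002] rows 2.1
```

View pics/s2.png

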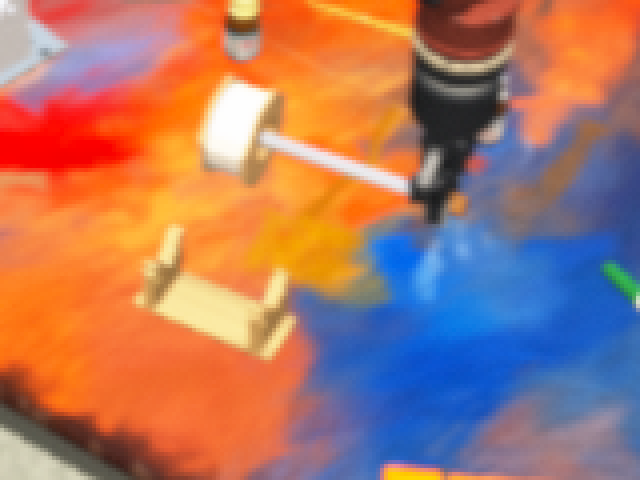

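The rod tip is entering the reel's bore at about (265,140) with almost no force, so I push on through and start lifting.

Emit:
{"method": "jog_arm", "body": {"steps": [{"wx": 0, "wy": 0, "wz": 0, "tx": 0.02, "ty": 0, "tz": 0.001, "hand": 1}, {"wx": 0, "wy": 0, "wz": 0, "tx": 0.045, "ty": 0, "tz": 0.001, "hand": 1}, {"wx": 0, "wy": 0, "wz": 0, "tx": 0.075, "ty": 0, "tz": 0.001, "hand": 1}, {"wx": 0, "wy": 0, "wz": 0, "tx": 0.1, "ty": 0, "tz": 0.001, "hand": 1}, {"wx": 0, "wy": 0, "wz": 0, "tx": 0.107, "ty": 0, "tz": 0.001, "hand": 1}, {"wx": 0, "wy": 0, "wz": 0, "tx": 0.107, "ty": 0, "tz": 0, "hand": 1}, {"wx": 0, "wy": 0, "wz": 0, "tx": 0.107, "ty": 0, "tz": -0.005, "hand": 1}, {"wx": 0, "wy": 0, "wz": 0, "tx": 0.107, "ty": 0, "tz": -0.01, "hand": 1}]}}

```text
clock: 6.25
eef_pos: [0.6178, -0.1152, 0.0351]
orientation: [0.0, 0.656, 0.755, 0.0]
ft_force: [0.4, -0.4, -1.5]
width: 0.21
gripper_force: 59.0
```

Emit:
{"method": "jog_arm", "body": {"steps": [{"wx": 0, "wy": 0, "wz": 0, "tx": 0, "ty": 0, "tz": -0.004, "hand": 1}, {"wx": 0, "wy": 0, "wz": 0, "tx": 0, "ty": 0, "tz": -0.008, "hand": 1}, {"wx": 0, "wy": 0, "wz": 0, "tx": 0, "ty": 0, "tz": -0.012, "hand": 1}, {"wx": 0, "wy": 0, "wz": 0, "tx": 0, "ty": 0, "tz": -0.017, "hand": 1}, {"wx": 0, "wy": 0, "wz": 0, "tx": 0, "ty": 0, "tz": -0.025, "hand": 1}, {"wx": 0, "wy": 0, "wz": 0, "tx": 0, "ty": 0, "tz": -0.035, "hand": 1}, {"wx": 0, "wy": 0, "wz": 0, "tx": 0, "ty": 0, "tz": -0.045, "hand": 1}, {"wx": 0, "wy": 0, "wz": 0, "tx": 0, "ty": 0, "tz": -0.05, "hand": 1}]}}

```text
clock: 6.92
eef_pos: [0.6183, -0.1149, 0.0763]
orientation: [0.001, 0.655, 0.755, 0.0]
ft_force: [0.1, -0.8, -3.1]
width: 0.212
gripper_force: 58.9
```

Run:
```python
from h import *
plan([.6184,-.114,.19],98)
im,d,K,D,T=cam("wrist"); P=cloud(d,K,D,T); cv2.imwrite("pics/w3.png",im); rodfit(d,P)
im2=cam("side")[0]
cv2.imwrite("pics/w3.png",np.hstack([im,])) ; b=cv2.resize(im2[150:300,230:400],None,fx=2.66,fy=2.66,interpolation=3)[:399]
cv2.imwrite("pics/w3.png",np.hstack([cv2.resize(im[:,120:520],(340,340)),b[:340]]))
```

```text
t 6.9167 pos [ 0.6183 -0.1149  0.0763] xang 98.09 F [ 0.1 -0.8 -3.1] width 0.212 gf 58.9
t/80cm [ 0.0009  0.0005 -0.1421] w [0.0002 0.0001 0.0003] rows 2.7
x 0.02 830 ymid -0.0005 w 0.0248 ztop -0.0291
x 0.04 756 ymid -0.0008 w 0.0137 ztop -0.0238
x 0.06 865 ymid -0.0005 w 0.0136 ztop -0.0235
x 0.08 2399 ymid -0.0 w 0.0599 ztop -0.0447
x 0.1 6152 ymid 0.0 w 0.06 ztop -0.0439
tip 0.10860524269191496
```

View pics/w3.png

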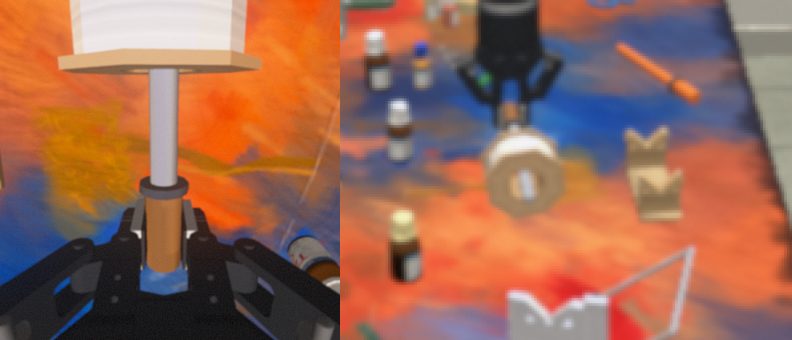

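The reel hangs on the rod at mid-shaft, with its near flange at (160,62) in the left half of the picture and the rod through the bore at (523,183) in the right half. Raise and carry.

Emit:
{"method": "jog_arm", "body": {"steps": [{"wx": 0, "wy": 0, "wz": 0, "tx": 0, "ty": 0, "tz": -0.01, "hand": 1}, {"wx": 0, "wy": 0, "wz": 0, "tx": 0, "ty": 0, "tz": -0.027, "hand": 1}, {"wx": 0, "wy": 0, "wz": 0, "tx": 0, "ty": 0, "tz": -0.047, "hand": 1}, {"wx": 0, "wy": 0, "wz": 0, "tx": 0, "ty": 0, "tz": -0.07, "hand": 1}, {"wx": 0, "wy": 0, "wz": 0, "tx": 0, "ty": 0, "tz": -0.093, "hand": 1}, {"wx": 0, "wy": 0, "wz": 0, "tx": 0, "ty": 0, "tz": -0.112, "hand": 1}, {"wx": 0, "wy": 0, "wz": 0, "tx": 0, "ty": 0, "tz": -0.125, "hand": 1}, {"wx": 0, "wy": 0, "wz": 0, "tx": 0, "ty": 0, "tz": -0.13, "hand": 1}]}}

```text
clock: 7.68
eef_pos: [0.6185, -0.1149, 0.1813]
orientation: [0.001, 0.655, 0.755, 0.001]
ft_force: [0.3, 0.2, -2.0]
width: 0.212
gripper_force: 58.9
```

Emit:
{"method": "jog_arm", "body": {"steps": [{"wx": 0, "wy": 0, "wz": 0.002, "tx": 0.01, "ty": 0, "tz": 0, "hand": 1}, {"wx": 0, "wy": 0, "wz": 0.005, "tx": 0.03, "ty": -0.001, "tz": 0, "hand": 1}, {"wx": 0, "wy": 0, "wz": 0.009, "tx": 0.055, "ty": -0.003, "tz": 0, "hand": 1}, {"wx": 0, "wy": 0, "wz": 0.013, "tx": 0.083, "ty": -0.004, "tz": 0, "hand": 1}, {"wx": 0, "wy": 0, "wz": 0.017, "tx": 0.111, "ty": -0.006, "tz": 0, "hand": 1}, {"wx": 0, "wy": 0, "wz": 0.021, "tx": 0.139, "ty": -0.007, "tz": 0, "hand": 1}, {"wx": 0, "wy": 0, "wz": 0.025, "tx": 0.165, "ty": -0.009, "tz": 0, "hand": 1}, {"wx": 0, "wy": 0, "wz": 0.028, "tx": 0.185, "ty": -0.01, "tz": 0, "hand": 1}]}}

```text
clock: 8.35
eef_pos: [0.5875, 0.033, 0.1772]
orientation: [-0.001, 0.72, 0.694, -0.0]
ft_force: [0.5, -0.3, -2.8]
width: 0.212
gripper_force: 58.8
```

Run:
```python
from h import *
plan([.558,.191,.181],77)
# refine stand: notch positions on each cheek from first clouds
S=np.load("side0.npz");C=np.load("scene0.npz")
P=np.vstack([Z["P"][Z["d"]>0] for Z in(C,S)])
a=np.radians(77);ys=np.array([np.cos(a),np.sin(a)]);xs=np.array([ys[1],-ys[0]])
L=(P[:,:2]-[.581,.292]); X=L@xs;Y=L@ys
for sgn in(1,-1):
    m=(abs(Y-sgn*.047)<.012)&(abs(X)<.075)
    print(sgn,[(b,round(float(P[m&(abs(X*1000-b)<2.5),2].max(initial=0)),3)) for b in range(-65,55,5)])
    k=m&(P[:,2]>.03)&(P[:,2]<.115); print("Y",np.percentile(Y[k],[2,50,98]).round(4),"X",np.percentile(X[k],[1,99]).round(4))
```

```text
t 8.35 pos [0.5875 0.033  0.1772] xang 87.95 F [ 0.5 -0.3 -2.8] width 0.212 gf 58.8
t/80cm [ 0.196  -0.0439 -0.0045] w [-0.0004 -0.0001  0.0304] rows 3.9
1 [(-65, 0.122), (-60, 0.119), (-55, 0.118), (-50, 0.115), (-45, 0.113), (-40, 0.118), (-35, 0.114), (-30, 0.111), (-25, 0.109), (-20, 0.106), (-15, 0.099), (-10, 0.098), (-5, 0.089), (0, 0.093), (5, 0.094), (10, 0.098), (15, 0.104), (20, 0.103), (25, 0.105), (30, 0.105), (35, 0.104), (40, 0.106), (45, 0.101), (50, 0.019)]
Y [0.0384 0.0482 0.0526] X [-0.0562  0.0417]
-1 [(-65, 0.124), (-60, 0.116), (-55, 0.116), (-50, 0.116), (-45, 0.114), (-40, 0.112), (-35, 0.115), (-30, 0.11), (-25, 0.108), (-20, 0.103), (-15, 0.1), (-10, 0.094), (-5, 0.09), (0, 0.084), (5, 0.086), (10, 0.096), (15, 0.103), (20, 0.11), (25, 0.104), (30, 0.106), (35, 0.106), (40, 0.106), (45, 0.075), (50, 0.014)]
Y [-0.0567 -0.0458 -0.0415] X [-0.0569  0.0415]
```

Emit:
{"method": "jog_arm", "body": {"steps": [{"wx": 0, "wy": 0, "wz": 0.002, "tx": 0.022, "ty": -0.003, "tz": -0.003, "hand": 1}, {"wx": 0, "wy": 0, "wz": 0.006, "tx": 0.05, "ty": -0.009, "tz": -0.005, "hand": 1}, {"wx": 0, "wy": 0, "wz": 0.01, "tx": 0.078, "ty": -0.016, "tz": -0.005, "hand": 1}, {"wx": 0, "wy": 0, "wz": 0.015, "tx": 0.106, "ty": -0.024, "tz": -0.005, "hand": 1}, {"wx": 0, "wy": 0, "wz": 0.02, "tx": 0.134, "ty": -0.031, "tz": -0.005, "hand": 1}, {"wx": 0, "wy": 0, "wz": 0.025, "tx": 0.162, "ty": -0.037, "tz": -0.005, "hand": 1}, {"wx": 0, "wy": 0, "wz": 0.029, "tx": 0.184, "ty": -0.042, "tz": -0.005, "hand": 1}, {"wx": 0, "wy": 0, "wz": 0.0304, "tx": 0.196, "ty": -0.044, "tz": -0.005, "hand": 1}]}}

```text
clock: 9.02
eef_pos: [0.5573, 0.1912, 0.1811]
orientation: [-0.001, 0.782, 0.623, -0.001]
ft_force: [0.1, -0.6, -2.7]
width: 0.21
gripper_force: 58.8
```

Run:
```python
from h import *
plan([.5587,.191,.075],77)
a=np.radians(77);ys=np.array([np.cos(a),np.sin(a)]);xs=np.array([ys[1],-ys[0]])
ims=[]
for n in("scene","side"):
    im,d,K,D,T=cam(n);P=cloud(d,K,D,T);ims.append(im)
    L=P[...,:2]-[.581,.292];X=L@xs;Y=L@ys;Z=P[...,2]
    m=(d>0)&(abs(X)<.07)&(abs(Y)<.04)&(Z>.12)&(Z<.26);
    if m.sum()>20: print(n,"reel Y",np.percentile(Y[m],[2,98]).round(4),"X",np.percentile(X[m],[2,98]).round(4),"Z",np.percentile(Z[m],[2,98]).round(4))
    m=(d>0)&(abs(X)<.015)&(Y>.03)&(Y<.1)&(Z>.16)&(Z<.24)
    if m.sum()>5: print("tip",m.sum(),Y[m].max(),np.median(X[m]),np.median(Z[m]))
a=cv2.resize(ims[0][120:230,190:330],None,fx=2.8,fy=2.8,interpolation=3);b=cv2.resize(ims[1][200:340,240:400],None,fx=2.2,fy=2.2,interpolation=3)
cv2.imwrite("pics/s4.png",np.hstack([a[:308],b[:308]]))
```

```text
t 9.0167 pos [0.5573 0.1912 0.1811] xang 77.05 F [ 0.1 -0.6 -2.7] width 0.21 gf 58.8
t/80cm [0.0002 0.0021 0.1327] w [-0.0004  0.      0.0001] rows 2.5
scene reel Y [-0.0258  0.0274] X [-0.0466  0.0289] Z [0.1458 0.2325]
tip 12 0.07032696822277634 -0.004633039860792489 0.20285745104411057
side reel Y [-0.0197  0.0272] X [-0.0448  0.0407] Z [0.1433 0.2292]
tip 92 0.07527446978979699 -0.0024355900585987435 0.20100191918925708
```

View pics/s4.png

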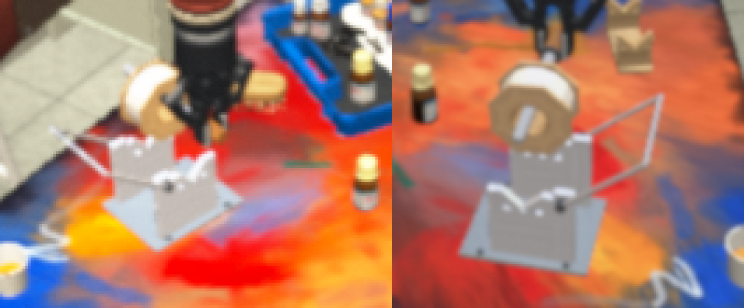

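The reel hangs above and between the cheeks with the rod's tip at +75 mm of the stand, about 2 mm towards −x. I correct that and lower.

Emit:
{"method": "jog_arm", "body": {"steps": [{"wx": 0, "wy": 0, "wz": 0, "tx": 0, "ty": 0.001, "tz": 0.012, "hand": 1}, {"wx": 0, "wy": 0, "wz": 0, "tx": 0, "ty": 0.003, "tz": 0.032, "hand": 1}, {"wx": 0, "wy": 0, "wz": 0, "tx": 0, "ty": 0.003, "tz": 0.055, "hand": 1}, {"wx": 0, "wy": 0, "wz": 0, "tx": 0, "ty": 0.003, "tz": 0.078, "hand": 1}, {"wx": 0, "wy": 0, "wz": 0, "tx": 0, "ty": 0.003, "tz": 0.1, "hand": 1}, {"wx": 0, "wy": 0, "wz": 0, "tx": 0, "ty": 0.003, "tz": 0.115, "hand": 1}, {"wx": 0, "wy": 0, "wz": 0, "tx": 0, "ty": 0.003, "tz": 0.125, "hand": 1}, {"wx": 0, "wy": 0, "wz": 0, "tx": 0, "ty": 0.003, "tz": 0.13, "hand": 1}]}}

```text
clock: 9.78
eef_pos: [0.5607, 0.1876, 0.0768]
orientation: [-0.001, 0.782, 0.623, -0.001]
ft_force: [-1.3, 0.8, -1.6]
width: 0.21
gripper_force: 58.8
```

Emit:
{"method": "jog_arm", "body": {"steps": [{"wx": 0, "wy": 0, "wz": 0, "tx": 0, "ty": 0, "tz": 0.001, "hand": 1}, {"wx": 0, "wy": 0, "wz": 0, "tx": 0, "ty": 0, "tz": 0.002, "hand": 1}, {"wx": 0, "wy": 0, "wz": 0, "tx": 0, "ty": 0, "tz": 0.003, "hand": 1}, {"wx": 0, "wy": 0, "wz": 0, "tx": 0, "ty": 0, "tz": 0.004, "hand": 1}, {"wx": 0, "wy": 0, "wz": 0, "tx": 0, "ty": 0, "tz": 0.004, "hand": 1}, {"wx": 0, "wy": 0, "wz": 0, "tx": 0, "ty": 0, "tz": 0.004, "hand": 1}, {"wx": 0, "wy": 0, "wz": 0, "tx": 0, "ty": 0, "tz": 0.004, "hand": 1}, {"wx": 0, "wy": 0, "wz": 0, "tx": 0, "ty": 0, "tz": 0.004, "hand": 1}]}}

```text
clock: 10.45
eef_pos: [0.5616, 0.1883, 0.0755]
orientation: [0.0, 0.782, 0.623, 0.0]
ft_force: [0.4, 1.3, -2.6]
width: 0.211
gripper_force: 58.8
```

Run:
```python
from h import *
plan([.5587,.191,.073],77)
print(sense()["torque"])
a=np.radians(77);ys=np.array([np.cos(a),np.sin(a)]);xs=np.array([ys[1],-ys[0]])
im,d,K,D,T=cam("side");P=cloud(d,K,D,T)
L=P[...,:2]-[.581,.292];X=L@xs;Y=L@ys;Z=P[...,2]
m=(d>0)&(abs(X)<.012)&(Y>.055)&(Y<.1)&(Z>.06)&(Z<.13)
print("tip",m.sum(),Y[m].max(),np.median(X[m]),np.percentile(Z[m],[10,50,90,98]))
```

```text
t 10.45 pos [0.5616 0.1883 0.0755] xang 77.07 F [ 0.4  1.3 -2.6] width 0.211 gf 58.8
t/80cm [ 0.0025 -0.0042  0.0031] w [ 0.     -0.      0.0002] rows 0.1
[-0.12345098  0.00362825  0.02531198]
tip 41 0.07418034190107273 0.003185515869869131 [0.09006181 0.09549663 0.09788158 0.09952754]
```

Emit:
{"method": "jog_arm", "body": {"steps": [{"wx": 0, "wy": 0, "wz": 0, "tx": 0.002, "ty": -0.002, "tz": 0, "hand": 1}, {"wx": 0, "wy": 0, "wz": 0, "tx": 0.002, "ty": -0.003, "tz": 0.001, "hand": 1}, {"wx": 0, "wy": 0, "wz": 0, "tx": 0.002, "ty": -0.003, "tz": 0.002, "hand": 1}, {"wx": 0, "wy": 0, "wz": 0, "tx": 0.002, "ty": -0.003, "tz": 0.003, "hand": 1}, {"wx": 0, "wy": 0, "wz": 0, "tx": 0.002, "ty": -0.003, "tz": 0.004, "hand": 1}, {"wx": 0, "wy": 0, "wz": 0, "tx": 0.002, "ty": -0.003, "tz": 0.004, "hand": 1}, {"wx": 0, "wy": 0, "wz": 0, "tx": 0.002, "ty": -0.003, "tz": 0.004, "hand": 1}, {"wx": 0, "wy": 0, "wz": 0, "tx": 0.002, "ty": -0.003, "tz": 0.004, "hand": 1}]}}

```text
clock: 11.17
eef_pos: [0.5597, 0.1903, 0.0724]
orientation: [0.0, 0.782, 0.623, 0.0]
ft_force: [1.6, 0.4, 0.3]
width: 0.209
gripper_force: 59.1
```

Run:
```python
from h import *
plan([.5587,.191,.073],77)
print(sense()["torque"])
im,d,K,D,T=cam("wrist"); P=cloud(d,K,D,T); rodfit(d,P)
```

```text
t 11.1667 pos [0.5597 0.1903 0.0724] xang 77.07 F [1.6 0.4 0.3] width 0.209 gf 59.1
t/80cm [ 0.0005 -0.0015 -0.0008] w [ 0.0001 -0.0001  0.0002] rows 0.0
[ 0.02539509 -0.2544377  -0.09222333]
x 0.02 852 ymid 0.0 w 0.0254 ztop -0.0303
x 0.04 773 ymid -0.0001 w 0.0137 ztop -0.0252
x 0.06 3958 ymid 0.0 w 0.06 ztop -0.0302
x 0.08 1838 ymid 0.0 w 0.0599 ztop -0.0445
x 0.1 4752 ymid -0.0 w 0.0599 ztop -0.0449
tip 0.10718571491679378
```

The stand now carries the load. Release and rise.

Emit:
{"method": "jog_arm", "body": {"steps": [{"wx": 0, "wy": 0, "wz": 0, "tx": 0, "ty": 0, "tz": 0, "hand": 0.3}, {"wx": 0, "wy": 0, "wz": 0, "tx": 0, "ty": 0, "tz": 0, "hand": 0.1}, {"wx": 0, "wy": 0, "wz": 0, "tx": 0, "ty": 0, "tz": 0, "hand": -0.1}, {"wx": 0, "wy": 0, "wz": 0, "tx": 0, "ty": 0, "tz": 0, "hand": -0.2}, {"wx": 0, "wy": 0, "wz": 0, "tx": 0, "ty": 0, "tz": 0, "hand": -0.2}, {"wx": 0, "wy": 0, "wz": 0, "tx": 0, "ty": 0, "tz": 0, "hand": -0.2}, {"wx": 0, "wy": 0, "wz": 0, "tx": 0, "ty": 0, "tz": 0, "hand": -0.2}, {"wx": 0, "wy": 0, "wz": 0, "tx": 0, "ty": 0, "tz": 0, "hand": -0.2}]}}

```text
clock: 11.88
eef_pos: [0.5595, 0.1903, 0.0721]
orientation: [-0.0, 0.782, 0.623, 0.0]
ft_force: [0.3, 0.9, -0.1]
width: 0.6
gripper_force: 0.0
```

Emit:
{"method": "jog_arm", "body": {"steps": [{"wx": 0, "wy": 0, "wz": 0, "tx": 0, "ty": 0, "tz": -0.01, "hand": -0.2}, {"wx": 0, "wy": 0, "wz": 0, "tx": 0, "ty": 0, "tz": -0.03, "hand": -0.2}, {"wx": 0, "wy": 0, "wz": 0, "tx": 0, "ty": 0, "tz": -0.06, "hand": -0.2}, {"wx": 0, "wy": 0, "wz": 0, "tx": 0, "ty": 0, "tz": -0.1, "hand": -0.2}, {"wx": 0, "wy": 0, "wz": 0, "tx": 0, "ty": 0, "tz": -0.14, "hand": -0.2}, {"wx": 0, "wy": 0, "wz": 0, "tx": 0, "ty": 0, "tz": -0.18, "hand": -0.2}, {"wx": 0, "wy": 0, "wz": 0, "tx": 0, "ty": 0, "tz": -0.2, "hand": -0.2}, {"wx": 0, "wy": 0, "wz": 0, "tx": 0, "ty": 0, "tz": -0.2, "hand": 0.5}]}}

```text
clock: 12.55
eef_pos: [0.5613, 0.1905, 0.2378]
orientation: [0.002, 0.782, 0.623, 0.003]
ft_force: [0.3, 0.7, 0.2]
width: 0.472
gripper_force: 0.0
```

Run:
```python
from h import *
plan([.40,.333,.232],77)
ims=[]
a=np.radians(77);ys=np.array([np.cos(a),np.sin(a)]);xs=np.array([ys[1],-ys[0]])
for n in("scene","side","wrist"):
    im,d,K,D,T=cam(n);P=cloud(d,K,D,T);ims.append(im)
    L=P[...,:2]-[.581,.292];X=L@xs;Y=L@ys;Z=P[...,2]
    for nm,ya,yb in(("tip",.056,.1),("hand",-.135,-.056),("reel",-.037,.037)):
        m=(d>0)&(abs(X)<(.012 if nm!="reel" else .06))&(Y>ya)&(Y<yb)&(Z>(.075 if nm!="reel" else .02))&(Z<.14)
        if m.sum()>10: print(n,nm,m.sum(),"Y",Y[m].min().round(3),Y[m].max().round(3),"X",np.percentile(X[m],[3,50,97]).round(3),"Z",np.percentile(Z[m],[3,50,97]).round(3))
    m=(d>0)&(abs(X+.133)<.03)&(abs(Y)<.045)&(Z>.14)&(Z<.2)
    if m.sum()>5: print(n,"bar",m.sum(),np.median(X[m]),np.median(Z[m]))
a=cv2.resize(ims[0][140:230,190:310],None,fx=3,fy=3,interpolation=3);b=cv2.resize(ims[1][230:340,260:380],None,fx=2.45,fy=2.45,interpolation=3)
cv2.imwrite("pics/s5.png",np.hstack([a[:268],b[:268]]))
```

```text
t 12.55 pos [0.5613 0.1905 0.2378] xang 77.07 F [0.3 0.7 0.2] width 0.472 gf 0.0
t/80cm [ 0.1285 -0.2365  0.0059] w [ 0.0011 -0.0004  0.0002] rows 5.2
scene tip 12 Y 0.056 0.073 X [-0.005 -0.004  0.005] Z [0.091 0.097 0.104]
scene hand 90 Y -0.13 -0.057 X [-0.01  -0.002  0.009] Z [0.087 0.098 0.105]
scene reel 379 Y -0.036 0.037 X [-0.043 -0.009  0.037] Z [0.067 0.106 0.126]
scene bar 36 -0.13246423375246644 0.1784737314122531
side tip 43 Y 0.056 0.075 X [-0.004  0.002  0.009] Z [0.087 0.094 0.099]
side hand 134 Y -0.127 -0.056 X [-0.008 -0.     0.011] Z [0.088 0.097 0.102]
side reel 791 Y -0.025 0.036 X [-0.041 -0.002  0.042] Z [0.062 0.107 0.122]
side bar 63 -0.13112321946217712 0.1761634232397804
wrist hand 1446 Y -0.126 -0.056 X [-0.008  0.002  0.011] Z [0.091 0.098 0.102]
wrist reel 6533 Y -0.037 0.037 X [-0.036  0.002  0.04 ] Z [0.089 0.113 0.123]
wrist bar 1376 -0.1293118872281015 0.17613230472415087
```

View pics/s5.png

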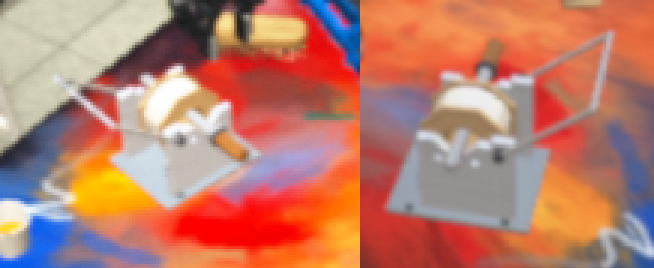

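The rod is seated in both notches, with the reel between the cheeks at about (178,105) in the left half and the handle outside. By the numbers the tip is at +75 mm and the axis at about 90 mm. Next I move behind the bail bar with the fingers shut.

Emit:
{"method": "jog_arm", "body": {"steps": [{"wx": 0, "wy": 0, "wz": 0, "tx": 0.025, "ty": -0.035, "tz": 0, "hand": 1}, {"wx": 0, "wy": 0, "wz": 0, "tx": 0.05, "ty": -0.075, "tz": 0, "hand": 1}, {"wx": 0, "wy": 0, "wz": 0, "tx": 0.075, "ty": -0.115, "tz": 0, "hand": 1}, {"wx": 0, "wy": 0, "wz": 0, "tx": 0.1, "ty": -0.155, "tz": 0, "hand": 1}, {"wx": 0, "wy": 0, "wz": 0, "tx": 0.12, "ty": -0.19, "tz": 0, "hand": 1}, {"wx": 0, "wy": 0, "wz": 0, "tx": 0.129, "ty": -0.211, "tz": 0, "hand": 1}, {"wx": 0, "wy": 0, "wz": 0, "tx": 0.129, "ty": -0.211, "tz": 0, "hand": 1}, {"wx": 0, "wy": 0, "wz": 0, "tx": 0.129, "ty": -0.211, "tz": 0, "hand": 1}]}}

```text
clock: 13.37
eef_pos: [0.417, 0.3289, 0.2309]
orientation: [-0.0, 0.782, 0.624, -0.001]
ft_force: [-0.0, 0.5, -1.2]
width: 0.002
gripper_force: 0.0
```

Run:
```python
from h import *
plan([.4203,.3291,.162],77)
```

```text
t 13.3667 pos [0.417  0.3289 0.2309] xang 77.18 F [-0.   0.5 -1.2] width 0.002 gf 0.0
t/80cm [0.0013 0.0041 0.0861] w [-0.0002  0.0002  0.0005] rows 1.7
```

Emit:
{"method": "jog_arm", "body": {"steps": [{"wx": 0, "wy": 0, "wz": 0, "tx": 0, "ty": 0, "tz": 0.02, "hand": 1}, {"wx": 0, "wy": 0, "wz": 0, "tx": 0, "ty": 0, "tz": 0.045, "hand": 1}, {"wx": 0, "wy": 0, "wz": 0, "tx": 0, "ty": 0, "tz": 0.07, "hand": 1}, {"wx": 0, "wy": 0, "wz": 0, "tx": 0, "ty": 0, "tz": 0.083, "hand": 1}, {"wx": 0, "wy": 0, "wz": 0, "tx": 0, "ty": 0, "tz": 0.086, "hand": 1}, {"wx": 0, "wy": 0, "wz": 0, "tx": 0, "ty": 0, "tz": 0.086, "hand": 1}, {"wx": 0, "wy": 0, "wz": 0, "tx": 0, "ty": 0, "tz": 0.086, "hand": 1}, {"wx": 0, "wy": 0, "wz": 0, "tx": 0, "ty": 0, "tz": 0.086, "hand": 1}]}}

```text
clock: 14.03
eef_pos: [0.4188, 0.3287, 0.1646]
orientation: [0.0, 0.782, 0.623, 0.001]
ft_force: [-0.3, 0.0, 0.7]
width: -0.0
gripper_force: 0.0
```

Emit:
{"method": "jog_arm", "body": {"steps": [{"wx": 0, "wy": 0, "wz": 0, "tx": 0, "ty": 0.0125, "tz": 0, "hand": 1}, {"wx": 0, "wy": 0, "wz": 0, "tx": 0, "ty": 0.0225, "tz": 0, "hand": 1}, {"wx": 0, "wy": 0, "wz": 0, "tx": 0, "ty": 0.035, "tz": -0.012, "hand": 1}, {"wx": 0, "wy": 0, "wz": 0, "tx": 0, "ty": 0.0475, "tz": -0.022, "hand": 1}, {"wx": 0, "wy": 0, "wz": 0, "tx": 0, "ty": 0.06, "tz": -0.03, "hand": 1}, {"wx": 0, "wy": 0, "wz": 0, "tx": 0, "ty": 0.0725, "tz": -0.037, "hand": 1}, {"wx": 0, "wy": 0, "wz": 0, "tx": 0, "ty": 0.085, "tz": -0.043, "hand": 1}, {"wx": 0, "wy": 0, "wz": 0, "tx": 0, "ty": 0.0975, "tz": -0.046, "hand": 1}]}}

```text
clock: 14.7
eef_pos: [0.4958, 0.311, 0.2016]
orientation: [0.0, 0.782, 0.623, 0.001]
ft_force: [-1.4, 0.3, 0.9]
width: 0.002
gripper_force: 0.6
```

```bash
cat >> h.py <<'E'
def bail():
    a=np.radians(77);ys=np.array([np.cos(a),np.sin(a)]);xs=np.array([ys[1],-ys[0]])
    s=sense();print("TCP stand X",((s["eef_pos"][:2]-[.581,.292])@xs).round(4),"Y",((s["eef_pos"][:2]-[.581,.292])@ys).round(4),"z",s["eef_pos"][2].round(4),"F",s["ft_force"].round(1),s["clock"])
    for n in("scene","side"):
        im,d,K,D,T=cam(n);P=cloud(d,K,D,T);L=P[...,:2]-[.581,.292];X=L@xs;Y=L@ys;Z=P[...,2]
        r=np.hypot(X+.045,Z-.1)
        for sg in(1,-1):   # outer arm points; angle from upright
            m=(d>0)&(abs(Y-sg*.059)<.006)&(r>.06)&(r<.122)&(Z>.075)
            if m.sum()>3: print(n,"arm",sg,m.sum(),"theta",np.percentile(.87+np.arctan2(X[m]+.045,Z[m]-.1),[10,50,90]).round(2))
        m=(d>0)&(abs(Y)<.05)&(abs(r-.115)<.008)&(Z>.075)
        if m.sum()>3: print(n,"bar",m.sum(),"theta",np.percentile(.87+np.arctan2(X[m]+.045,Z[m]-.1),[10,50,90]).round(2))
E
python3 -c "
from h import *
bail()"
```

```text
TCP stand X -0.0873 Y -0.0007 z 0.2016 F [-1.4  0.3  0.9] 14.7
scene arm -1 37 theta [0.61 0.66 2.63]
scene bar 25 theta [0.44 0.62 0.65]
side arm 1 59 theta [0.64 0.67 0.7 ]
side arm -1 7 theta [2.42 2.43 2.49]
side bar 82 theta [0.48 0.64 0.68]
```

Emit:
{"method": "jog_arm", "body": {"steps": [{"wx": 0, "wy": 0, "wz": 0, "tx": 0, "ty": 0.012, "tz": 0, "hand": 1}, {"wx": 0, "wy": 0, "wz": 0, "tx": 0, "ty": 0.024, "tz": 0, "hand": 1}, {"wx": 0, "wy": 0, "wz": 0, "tx": 0, "ty": 0.036, "tz": 0, "hand": 1}, {"wx": 0, "wy": 0, "wz": 0, "tx": 0, "ty": 0.048, "tz": 0, "hand": 1}, {"wx": 0, "wy": 0, "wz": 0, "tx": 0, "ty": 0.058, "tz": 0, "hand": 1}, {"wx": 0, "wy": 0, "wz": 0, "tx": 0, "ty": 0.066, "tz": 0, "hand": 1}, {"wx": 0, "wy": 0, "wz": 0, "tx": 0, "ty": 0.072, "tz": 0, "hand": 1}, {"wx": 0, "wy": 0, "wz": 0, "tx": 0, "ty": 0.072, "tz": 0, "hand": 1}]}}

```text
clock: 15.47
eef_pos: [0.5511, 0.2979, 0.1998]
orientation: [0.0, 0.782, 0.623, -0.0]
ft_force: [0.1, 0.6, 0.7]
width: 0.002
gripper_force: 0.0
```

```bash
python3 -c "
from h import *
bail()"
```

```text
TCP stand X -0.0305 Y -0.001 z 0.1998 F [0.1 0.6 0.7] 15.4667
scene arm 1 12 theta [1.11 1.15 1.17]
scene arm -1 37 theta [1.12 1.16 2.58]
scene bar 45 theta [0.89 1.04 1.15]
side arm 1 61 theta [1.15 1.17 1.2 ]
side bar 113 theta [0.9  1.07 1.17]
```

The bail is past upright and falling. I back off and wait.

Emit:
{"method": "jog_arm", "body": {"steps": [{"wx": 0, "wy": 0, "wz": 0, "tx": 0, "ty": -0.01, "tz": -0.02, "hand": 1}, {"wx": 0, "wy": 0, "wz": 0, "tx": 0, "ty": -0.03, "tz": -0.05, "hand": 1}, {"wx": 0, "wy": 0, "wz": 0, "tx": 0, "ty": -0.06, "tz": -0.08, "hand": 1}, {"wx": 0, "wy": 0, "wz": 0, "tx": 0, "ty": -0.08, "tz": -0.09, "hand": 1}, {"wx": 0, "wy": 0, "wz": 0, "tx": 0, "ty": -0.1, "tz": -0.09, "hand": 1}, {"wx": 0, "wy": 0, "wz": 0, "tx": 0, "ty": -0.1, "tz": -0.09, "hand": 1}, {"wx": 0, "wy": 0, "wz": 0, "tx": 0, "ty": -0.1, "tz": -0.09, "hand": 1}, {"wx": 0, "wy": 0, "wz": 0, "tx": 0, "ty": -0.1, "tz": -0.09, "hand": 1}]}}

```text
clock: 16.23
eef_pos: [0.4724, 0.3161, 0.2718]
orientation: [0.0, 0.782, 0.623, -0.0]
ft_force: [1.0, -0.6, -0.1]
width: 0.001
gripper_force: 0.0
```

Emit:
{"method": "jog_arm", "body": {"steps": [{"wx": 0, "wy": 0, "wz": 0, "tx": 0, "ty": 0, "tz": 0, "hand": 1}, {"wx": 0, "wy": 0, "wz": 0, "tx": 0, "ty": 0, "tz": 0, "hand": 1}, {"wx": 0, "wy": 0, "wz": 0, "tx": 0, "ty": 0, "tz": 0, "hand": 1}, {"wx": 0, "wy": 0, "wz": 0, "tx": 0, "ty": 0, "tz": 0, "hand": 1}, {"wx": 0, "wy": 0, "wz": 0, "tx": 0, "ty": 0, "tz": 0, "hand": 1}, {"wx": 0, "wy": 0, "wz": 0, "tx": 0, "ty": 0, "tz": 0, "hand": 1}, {"wx": 0, "wy": 0, "wz": 0, "tx": 0, "ty": 0, "tz": 0, "hand": 1}, {"wx": 0, "wy": 0, "wz": 0, "tx": 0, "ty": 0, "tz": 0, "hand": 1}]}}

```text
clock: 16.9
eef_pos: [0.4723, 0.3162, 0.2722]
orientation: [-0.0, 0.782, 0.623, 0.0]
ft_force: [0.6, -0.2, 0.3]
width: 0.0
gripper_force: 0.0
```

Emit:
{"method": "jog_arm", "body": {"steps": [{"wx": 0, "wy": 0, "wz": 0, "tx": 0, "ty": 0, "tz": 0, "hand": 1}, {"wx": 0, "wy": 0, "wz": 0, "tx": 0, "ty": 0, "tz": 0, "hand": 1}, {"wx": 0, "wy": 0, "wz": 0, "tx": 0, "ty": 0, "tz": 0, "hand": 1}, {"wx": 0, "wy": 0, "wz": 0, "tx": 0, "ty": 0, "tz": 0, "hand": 1}, {"wx": 0, "wy": 0, "wz": 0, "tx": 0, "ty": 0, "tz": 0, "hand": 1}, {"wx": 0, "wy": 0, "wz": 0, "tx": 0, "ty": 0, "tz": 0, "hand": 1}, {"wx": 0, "wy": 0, "wz": 0, "tx": 0, "ty": 0, "tz": 0, "hand": 1}, {"wx": 0, "wy": 0, "wz": 0, "tx": 0, "ty": 0, "tz": 0, "hand": 1}]}}

```text
clock: 17.57
eef_pos: [0.4722, 0.3162, 0.2721]
orientation: [-0.0, 0.782, 0.623, 0.0]
ft_force: [1.0, 1.1, -0.1]
width: -0.004
gripper_force: 0.0
```

Emit:
{"method": "jog_arm", "body": {"steps": [{"wx": 0, "wy": 0, "wz": 0, "tx": 0, "ty": 0, "tz": 0, "hand": 1}, {"wx": 0, "wy": 0, "wz": 0, "tx": 0, "ty": 0, "tz": 0, "hand": 1}, {"wx": 0, "wy": 0, "wz": 0, "tx": 0, "ty": 0, "tz": 0, "hand": 1}, {"wx": 0, "wy": 0, "wz": 0, "tx": 0, "ty": 0, "tz": 0, "hand": 1}, {"wx": 0, "wy": 0, "wz": 0, "tx": 0, "ty": 0, "tz": 0, "hand": 1}, {"wx": 0, "wy": 0, "wz": 0, "tx": 0, "ty": 0, "tz": 0, "hand": 1}, {"wx": 0, "wy": 0, "wz": 0, "tx": 0, "ty": 0, "tz": 0, "hand": 1}, {"wx": 0, "wy": 0, "wz": 0, "tx": 0, "ty": 0, "tz": 0, "hand": 1}]}}

```text
clock: 18.23
eef_pos: [0.4722, 0.3162, 0.2721]
orientation: [-0.0, 0.782, 0.623, 0.0]
ft_force: [0.5, 0.8, -0.3]
width: -0.0
gripper_force: 0.0
```

```bash
python3 -c "
from h import *
bail()
a=np.radians(77);ys=np.array([np.cos(a),np.sin(a)]);xs=np.array([ys[1],-ys[0]])
im,d,K,D,T=cam('side');P=cloud(d,K,D,T);L=P[...,:2]-[.581,.292];X=L@xs;Y=L@ys;Z=P[...,2]
for nm,xa,xb,ya,yb in(('tip',-.01,.01,.062,.1),('hand',-.01,.01,-.14,-.065),('bar',.055,.085,-.06,.06)):
    m=(d>0)&(X>xa)&(X<xb)&(Y>ya)&(Y<yb)&(Z>.075)&(Z<.2);print(nm,m.sum(),Y[m].min(),Y[m].max(),np.median(Z[m]))
for nm,p in(('bm',(.731,.084)),('bt',(.762,-.164)),('cup',(.342,.367))):
    m=(d>0)&(np.hypot(P[...,0]-p[0],P[...,1]-p[1])<.04)&(Z>.01)&(Z<.1);print(nm,m.sum(),Z[m].max())
"
```

```text
TCP stand X -0.1114 Y -0.0009 z 0.2721 F [ 0.5  0.8 -0.3] 18.2333
scene arm 1 16 theta [2.33 2.4  2.46]
scene arm -1 29 theta [2.37 2.4  2.44]
scene bar 33 theta [2.36 2.4  2.44]
side arm 1 64 theta [2.41 2.43 2.47]
side arm -1 59 theta [2.4  2.43 2.46]
side bar 65 theta [2.41 2.43 2.45]
tip 32 0.06218794014302289 0.07648012604741071 0.09337049100612554
hand 101 -0.12677912638311528 -0.0702732135037128 0.09815509964328883
bar 99 -0.05975677304821541 0.059939959004374446 0.10118270312187105
bm 260 0.0815572605507402
bt 170 0.08353843962382324
cup 494 0.051712214582251725
```

The bail is closed at 2.43 on both ends, the rod is centred, and the bystanders are still standing.

```bash
python3 -c "
from rig import *
print(close_job())"
```

```text
the job is handed in; nothing more can be done
None
```

The reel hangs on the rod, seated in both notches and about centred, the bail lies closed across it (about 2.43 rad at both ends), the bottles and cup are still standing, and the job was handed in at about 18 s.

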